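# Load two filter cassettes into a spring-fed magazine

## Task

Load both round filter cassettes, one at a time and recess up, into the spring-fed magazine: lay each on the follower in front of the two lips, press it down against the spring with the gripper and slide it back under the lips until it is fully home, and you feel it bear firmly but gently on the back stop. In the end both lie flat, one on the other, held down under the lips by the spring. Leave the bottles, the timer and the tape roll where they are.

Things in the scene. Friction and masses are not known exactly. Their poses are not given: they have to be found in the camera images.
- magazine: Fixed aluminium and steel magazine, base plate 124 x 96 x 10 mm, 63 mm high, open on top and at the front. Origin: on the underside, below magazine_home; z up, x from the open front to the back stop (loading direction, away from the robot within 0.4 rad). Side walls 64 mm apart inside, from x = -12 mm back, flared outward from there to x = -24 mm, tops at z = 58 mm.
- magazine_home (a point): Where the centre of a loaded cassette lies if the back stop is set full forward (else up to 10 mm farther), at the height of the underside of the lips, 58 mm above the bench. Axes as the magazine's. Two lips lie on the side walls: 5 mm thick, undersides at this height, x = -2 to +50 mm here, reaching inward to 25 mm from the middle line (50 mm free between them).
- magazine_front (a point): 24 mm in front of magazine_home, same height: a cassette laid with its centre here is clear of the lips (17 mm in front of home is the least that clears them). It must be pressed down by more than its 10 mm thickness to pass under the lips.
- backstop: Back stop of the magazine: an upright plate between the side walls, 60 mm wide, its top 4 mm above the lips' underside, that is set by a screw somewhere from 0 to 10 mm behind this point, differently each time, and stays there; the reading does not tell where, feel for it. Origin (fixed, does not follow the plate): 30 mm behind magazine_home, same height; axes as the magazine's.
- magazine_sill (a point): Middle of the low front sill's top, 34 mm in front of magazine_home and 17 mm lower (41 mm above the bench): two plates 6 mm thick, 13 to 32 mm either side of the middle, that keep loaded cassettes in. A cassette whose underside is pressed below this before it is slid back catches on it.
- follower (a joint): How far the flat grey plate that carries the stack (56 x 58 mm, with a 22 mm wide front tongue) is pressed down, m: 0 = up, its top level with the lips' underside; 0.036 = bottom. Spring 4.5 N at 0, rising 0.15 N per mm; damping 12 N s/m. One loaded cassette holds it at 0.010, two at 0.020; the second is laid on the first, whose top is level with the lips' underside.
- cassette_a: White round plastic filter cassette, loose, 60 mm in diameter, 10 mm thick, 35 to 70 g, with a flat underside and in its top a round recess 48 mm wide and 5 mm deep inside a 6 mm rim (shut fingertips fit in the recess and can press on its floor and push against the rim). Origin: centre of the underside, z up. Lies on the bench recess up.
- cassette_b: The other cassette, the same as cassette_a.
- reagent_a: White bottle with red cap, 38 mm wide, 118 mm high, loose bystander; origin at its underside.
- reagent_c: White bottle with blue cap, 48 mm wide, 105 mm high, loose bystander behind the magazine; origin at its underside.
- timer: Lab timer, 74 x 64 x 21 mm, loose bystander; origin at its underside.
- tape: Brown tape roll lying flat, 93 mm wide, 48 mm high, loose bystander; origin at its underside.
Mind the look-alikes: they are no part of the job. Leave any brown or purple look-alike of the cassette_a alone.

How it is judged:
By the outcome, as a careful person would: the job done as asked, in the order asked, and still so for the second after the job is handed in, with the robot touching nothing.
It also fails if it takes over 58 s, if anything falls off the work surface, if the arm or the gripper's body presses on something with over 40 N, if the wrist force passes 120 N, or if a joint passes its speed limit or range.

## Robot

A 6-joint arm with a two-finger parallel gripper is mounted at the origin on a cart in front of the work surface, level with it; the furniture and walls round the work are solid. World frame = base frame: x ahead of the robot, y to its left, z up, the work surface at z = 0. Lengths are in m, angles in rad, forces in N, time in s.
With the tool pointing down it reaches from about 0.3 to 0.85 m from the base axis. Payload 4.2 kg.
Tool frame: the origin (TCP) lies at the very end of the fingers, on their centre line; the grasp point (between the pads) lies 19 mm behind it (robot.pinch_z is the distance from the TCP to the grasp point, in m); z points along the fingers, y is the line along which they close (so a half turn about z gives the same grasp; the last joint's range is limited). The gripper opens to 91 mm and grips with 3 to 60 N. Pads are 32 mm wide; open, the fingers measure 118 mm over their backs; the gripper's body (76 mm by 178 mm) begins 60 mm behind the grasp point.
Start: joints at [-1.174, 0.32, 1.565, -0, 1.257, -0.02], TCP at [0.233, -0.526, 0.214] pointing down, gripper open.
Joint ranges: [-3.11, 3.11], [-0.84, 2.01], [0.21, 2.61], [-1.34, 4.49], [0.05, 2.63], [-2.56, 2.56]. Speed limits (rad/s): [2.57, 2.57, 3.14, 3.14, 3.14, 3.14].

## Interface

Orientations are given as [roll, pitch, yaw] about the fixed x, y, z axes, in that order (R = Rz(yaw) Ry(pitch) Rx(roll)).
In Python, from rig import robot gives the robot as it stands.
- The arm moves only by the shell command python3 -m jog 'ROWS' [FORCE]. ROWS is one flat JSON list of numbers that holds 1 to 20 rows one after another, with no inner brackets; each row has 5 numbers: the finger opening in m, then dx, dy, dz in m, then a turn about the tool's z in rad; each row shifts and turns the commanded pose from where the row before left it, along the tool's axes as they then stand; what a row does not reach is not made up. A row lasts 1/8 s, in which the tool goes at most 0.0625 m and 0.188 rad, less where a joint would pass 70% of its speed; a pose out of reach is approached as far as the arm can. The fingers move at their own pace and stop on an object; FORCE is the grip in N (left out, the last holds). Time passes only in rows, so rows that do not move let the fingers close. It prints the time, the measured TCP pose, the force, the opening and the grip force at its end. Input that does not fit is refused with a message, and nothing moves.
- robot.state(): the state, without advancing time (a new reading comes with each control period).
- robot.snapshot(name): name is "side" or "top"; returns a dict with "img" (384x512x3 uint8, blue, green, red), "z_map" (384x512 float32, m along the optical axis (not along the pixel's ray), 0 where there is no reading), "mtx" (3x3 intrinsics, pixels), "dist_coeffs" ([k1, k2, p1, p2, k3] as OpenCV has them; the pictures are not rectified), "extrinsics" (4x4, takes a point from world to camera coordinates). Camera axes: x right, y down, z forward; pixel columns grow to the right and rows downward; lengths in m; the calibration is good to about 2 mm. A picture is of the moment at which its call begins.
- robot.close_job(): hands the job in; it is judged then, once.
Trained networks look in a picture, given as the dict that the camera call returned (one of the last four; its "shot" number tells which), for a name from the list of things; names that differ only in an ending like _2 or _b are one class to them, and where a whole thing is asked for, a point or a joint stands for the part that bears it (a point fixed in the world has none). Each returns a list of dicts, best first, with "conf" (0 to 1); they miss things now and then, are a little off and sometimes report something else, mostly with a low value. They report only what shows in the picture. A call takes as long as a camera call. They do not tell look-alikes from the thing itself.
- robot.find_in(name, picture): "at" ([column, row] in pixels, amid what is visible of it).
- robot.silhouettes(name, picture): "mask" (384x512 bool, what is visible of it) and "at" ([column, row] in pixels, amid what is visible of it).
The state is a dict: "t": time; "qpos": joint angles; "dq": joint speeds; "tau": joint torques, N m; "tcp_pos": TCP position; "tool_rot": TCP orientation; "force": force on the tool from outside, world axes, zero at the start; "moment": the same for the moment, N m; "opening": finger opening in m; "finger_force": force on a finger pad.
Only numpy, scipy, OpenCV 4.12 (cv2) and the standard library are available. Lean on these libraries where they do the work, as an engineer would, in place of code of your own. Each camera call takes 0.05 s, during which the arm holds its last target. There are 200 camera calls.

## Working session

There is one attempt and no reset: what is moved stays moved. The work goes in short steps, Python scripts to look and compute and a shell command to move; the robot and the scene stay as the last step left them, time stands still between calls to the robot, and variables do not carry over. Pictures are saved under pics/ and viewed, at most 10 in all, crops included, and the job is handed in when it is done.

```bash
mkdir -p pics
cat > h.py <<'E'
import numpy as np, cv2
from rig import robot
def world(s,uv,z=None):
    "pixels -> world, by depth map or on plane z"
    uv=np.asarray(uv,float).reshape(-1,2)
    n=cv2.undistortPoints(uv[:,None],s["mtx"],np.array(s["dist_coeffs"]))[:,0]
    E=np.array(s["extrinsics"]);R,t=E[:3,:3],E[:3,3]
    d=np.c_[n,np.ones(len(n))]
    if z is None:
        d=d*s["z_map"][uv[:,1].round().astype(int),uv[:,0].round().astype(int)][:,None]
        return (d-t)@R
    dw=d@R; c=-R.T@t
    return c+dw*((z-c[2])/dw[:,2])[:,None]
def pix(s,p):
    E=np.array(s["extrinsics"])
    return cv2.projectPoints(np.asarray(p,float).reshape(-1,1,3),cv2.Rodrigues(E[:3,:3])[0],E[:3,3],s["mtx"],np.array(s["dist_coeffs"]))[0][:,0]
E
python3 - <<'E'
from h import *
st=robot.state();print(st["t"],st["tcp_pos"],st["tool_rot"],st["opening"])
ims=[]
for c in("top","side"):
    s=robot.snapshot(c);im=s["img"].copy()
    for n in("cassette_a","magazine","backstop","follower"):
        for r in robot.silhouettes(n,s)[:5]:
            if r["conf"]<.3:continue
            m=r["mask"];ys,xs=np.nonzero(m);w=world(s,np.c_[xs,ys]);w=w[s["z_map"][ys,xs]>0]
            print(c,n,round(r["conf"],2),np.round(r["at"]),m.sum(),"med",np.median(w,0).round(4),"p2",np.percentile(w,2,axis=0).round(3),"p98",np.percentile(w,98,axis=0).round(3),"bgr",s["img"][m].mean(0).round())
    for n in("magazine_home","magazine_front","magazine_sill","backstop"):
        for r in robot.find_in(n,s)[:1]:print(c,n,r["conf"],np.round(r["at"],1))
    cv2.imwrite(f"pics/{c}0.png",im)
E
```

```text
0.0 [ 0.23258746 -0.52530374  0.21312745] [-3.13981494e+00 -2.71461894e-05  4.16828146e-01] 0.09134212791559992
top cassette_a 0.9 [331. 230.] 295 med [ 0.4588 -0.2109  0.006 ] p2 [ 0.433 -0.236  0.   ] p98 [ 0.482 -0.185  0.014] bgr [242. 241. 239.]
top cassette_a 0.9 [142. 256.] 280 med [0.3802 0.3359 0.0056] p2 [ 0.357  0.31  -0.001] p98 [0.404 0.361 0.012] bgr [ 74. 108. 155.]
top cassette_a 0.86 [176. 233.] 322 med [0.4433 0.2363 0.0061] p2 [ 0.418  0.21  -0.001] p98 [0.469 0.262 0.014] bgr [241. 241. 239.]
top cassette_a 0.77 [169. 202.] 308 med [0.5441 0.2609 0.0063] p2 [ 0.518  0.235 -0.   ] p98 [0.57  0.284 0.014] bgr [202.  94. 160.]
top cassette_a 0.6 [130. 190.] 324 med [0.5706 0.3683 0.0064] p2 [ 0.543  0.341 -0.001] p98 [0.596 0.394 0.014] bgr [193.  90. 153.]
top magazine 0.86 [245. 202.] 1458 med [0.5332 0.042  0.0532] p2 [ 0.477 -0.013  0.002] p98 [0.599 0.096 0.066] bgr [162. 157. 151.]
top backstop 0.43 [257. 183.] 178 med [0.5816 0.0199 0.0459] p2 [0.564 0.004 0.001] p98 [0.61  0.048 0.066] bgr [190. 186. 183.]
top follower 0.82 [243. 199.] 473 med [0.5325 0.0477 
[... 1121 characters left out ...]
9 0.063] bgr [153. 150. 150.]
side backstop 0.58 [277. 203.] 243 med [0.5806 0.0178 0.0378] p2 [0.567 0.002 0.009] p98 [0.605 0.055 0.062] bgr [165. 163. 164.]
side follower 0.83 [257. 193.] 293 med [0.5255 0.0466 0.0574] p2 [0.489 0.02  0.052] p98 [0.562 0.076 0.06 ] bgr [179. 179. 176.]
side follower 0.65 [262. 206.] 1648 med [0.5387 0.0124 0.0398] p2 [ 0.474 -0.017  0.001] p98 [0.597 0.084 0.063] bgr [151. 149. 148.]
side follower 0.65 [229. 171.] 163 med [0.4388 0.2349 0.0059] p2 [0.414 0.206 0.003] p98 [0.464 0.262 0.011] bgr [237. 241. 242.]
side magazine_home 0.69 [262.7 202.7]
side magazine_front 0.86 [262.2 204.8]
side magazine_sill 0.71 [263.5 203.3]
side backstop 0.5 [276.8 201.1]
```

View pics/top0.png

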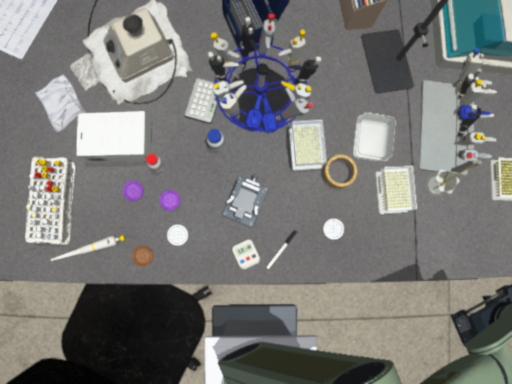

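View pics/side0.png

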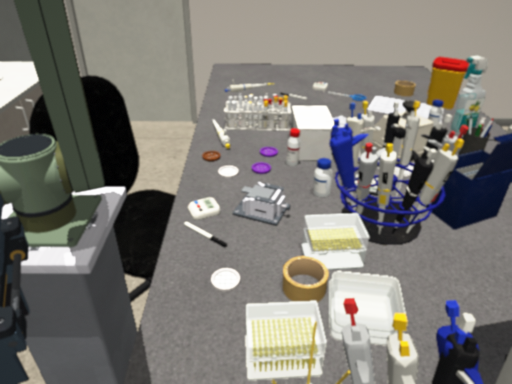

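The white cassettes are at top-view (333,229) and (177,235). The magazine is at (245,200), with its back toward the upper right. The purple and brown discs are look-alikes. Next I'll zoom in on the magazine and fit its pose.

Run:
```python
from h import *
from scipy.optimize import minimize
out=[];P=[];S=[]
for c in("top","side"):
    s=robot.snapshot(c);S.append(s)
    r=max(robot.silhouettes("magazine",s),key=lambda r:r["conf"]);m=cv2.dilate(r["mask"].astype(np.uint8),np.ones((5,5)))>0
    ys,xs=np.nonzero(m);w=world(s,np.c_[xs,ys]);P.append(w)
    L=w[(w[:,2]>.0605)&(w[:,2]<.072)];print(c,len(L),cv2.minAreaRect(np.float32(L[:,:2]*1000)), L.mean(0))
    rect=cv2.minAreaRect(np.float32(w[w[:,2]>.004][:,:2]*1000));print("all",rect)
# score: lips at 63mm inside model lip rectangles
for c,w in zip(("top","side"),P):
    L=w[(w[:,2]>.0605)&(w[:,2]<.07)]*1e3
    def f(p):
        a=p[2];d=L[:,:2]-p[:2];x=d@[np.cos(a),np.sin(a)];y=d@[-np.sin(a),np.cos(a)]
        ex=np.maximum(0,np.abs(x-24)-26);ey=np.maximum(0,np.abs(np.abs(y)-31)-6)
        return np.minimum(np.hypot(ex,ey),8).sum()
    best=min((minimize(f,[x,y,a],method="Nelder-Mead") for x in(515,530) for y in(40,50) for a in(-.2,-.35)),key=lambda r:r.fun)
    print(c,best.x,best.fun,len(L))
    for s in S[:]:
        pass
    p=best.x
fitp=p;a=p[2]
ims=[]
for s in S:
    sc=8
    u0=pix(s,[.535,.04,.05])[0].astype(int)-[24,36] 
    im=cv2.resize(s["img"][u0[1]:u0[1]+72,u0[0]:u0[0]+48],None,fx=sc,fy=sc,interpolation=cv2.INTER_CUBIC)
    ims.append(im)
    print("crop",u0)
cv2.imwrite("pics/mag.png",np.hstack(ims))
```

```text
top 246 ((536.45751953125, 42.84685516357422), (79.82865905761719, 97.80482482910156), 68.36851501464844) [0.55188935 0.03620125 0.06313974]
all ((507.3637390136719, 54.953983306884766), (108.04107666015625, 221.00814819335938), 67.88810729980469)
side 181 ((551.11328125, 34.090023040771484), (82.73008728027344, 59.576900482177734), 67.4375991821289) [0.55630229 0.02909268 0.06244357]
all ((489.7997741699219, -356.6990051269531), (918.5787353515625, 146.5780487060547), 83.28594207763672)
top [ 5.33362296e+02  4.44194141e+01 -3.83811358e-01] 756.6315122274236 246
side [ 5.32015177e+02  4.11269701e+01 -3.89694072e-01] 271.08185540885046 181
crop [221 164]
crop [236 158]
```

View pics/mag.png

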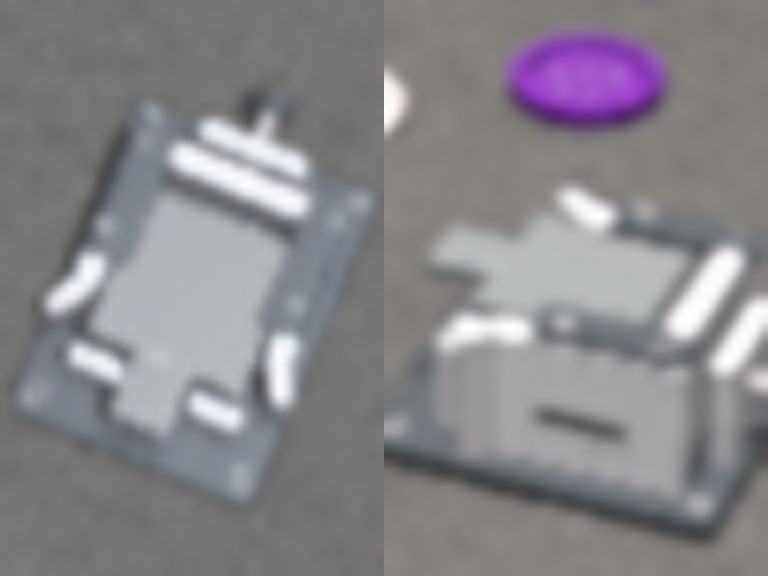

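The zoom shows the sills at crop (95,361) and (216,409). The base corners are at (150,100), (372,195), (250,505) and (12,400), the follower tongue points to the lower left, and the back stop is at (240,180). I'll fit the pose to these features and overlay the model. I'll also refine the cassettes with circle fits.

Run:
```python
from h import *
from scipy.optimize import least_squares
s=robot.snapshot("top");d=robot.snapshot("side")
def un(c,u0):return (np.array(c,float)+.5)/8-.5+u0
top=un([(95,361),(216,409),(150,100),(372,195),(250,505),(12,400)],[221,164])
side=un([(710-384,535)],[236,158])
def W(p,m):
    a=p[2];m=np.asarray(m,float);R=np.array([[np.cos(a),-np.sin(a)],[np.sin(a),np.cos(a)]])
    return np.c_[m[:,:2]@R.T+p[:2],m[:,2]]
def model(b):
    k=.124
    return [(-.034,.0225,.041),(-.034,-.0225,.041),(b+k,.048,.01),(b+k,-.048,.01),(b,-.048,.01),(b,.048,.01)]
def f(p):return (pix(s,W(p,model(p[3])))-top).ravel()
r=least_squares(f,[.532,.043,-.38,-.06]);p=r.x
print("fit",p.round(4),r.fun.round(2));
print("side corner err",pix(d,W(p,[(p[3]+.124,-.048,0)]))-side)
lips=[[(-.002,e*.025,.063),(.05,e*.025,.063),(.05,e*.037,.063),(-.002,e*.037,.063)] for e in(1,-1)]
sills=[[(-.037,e*.013,.041),(-.037,e*.032,.041),(-.031,e*.032,.041),(-.031,e*.013,.041)] for e in(1,-1)]
base=[[(p[3],-.048,.01),(p[3],.048,.01),(p[3]+.124,.048,.01),(p[3]+.124,-.048,.01)]]
walls=[[(-.024,e*.038,.058),(-.012,e*.032,.058)] for e in(1,-1)]
ims=[]
for c,u0 in((s,[221,164]),(d,[236,158])):
    im=cv2.resize(c["img"][u0[1]:u0[1]+72,u0[0]:u0[0]+48],None,fx=8,fy=8,interpolation=cv2.INTER_CUBIC)
    for q,col in [(lips,(0,0,255)),(sills,(0,160,0)),(base,(255,0,0)),(walls,(255,0,255))]:
        for g in q:
            uv=((pix(c,W(p,g))-u0+.5)*8-.5).astype(np.int32);cv2.polylines(im,[uv],True,col,1)
    ims.append(im)
cv2.imwrite("pics/fit.png",np.hstack(ims))
for c,n in((s,"top"),(d,"side")):
  for r in robot.silhouettes("cassette_a",c)[:7]:
    if c["img"][r["mask"]].mean(0).min()<200: continue
    cn=max(cv2.findContours(r["mask"].astype(np.uint8),0,1)[0],key=len)[:,0]
    w=world(c,cn,.007)[:,:2]*1e3
    print(n,r["conf"],np.round(cv2.minEnclosingCircle(np.float32(w)),1) if 0 else cv2.fitEllipse(np.float32(w)))
```

```text
fit [ 0.5356  0.0426 -0.4069 -0.0594] [ 0.21 -0.14 -0.14  0.17 -1.08 -1.24  1.77 -0.14  0.19  0.69 -0.94  0.61]
side corner err [[0.94139046 1.95274718]]
top 0.89 ((442.166015625, 237.1346893310547), (57.25163269042969, 59.898101806640625), 84.24430847167969)
top 0.72 ((458.91864013671875, -210.96900939941406), (55.99509811401367, 58.509979248046875), 101.49340057373047)
side 0.69 ((456.9552001953125, -213.16539001464844), (54.354827880859375, 63.428958892822266), 17.486358642578125)
```

View pics/fit.png

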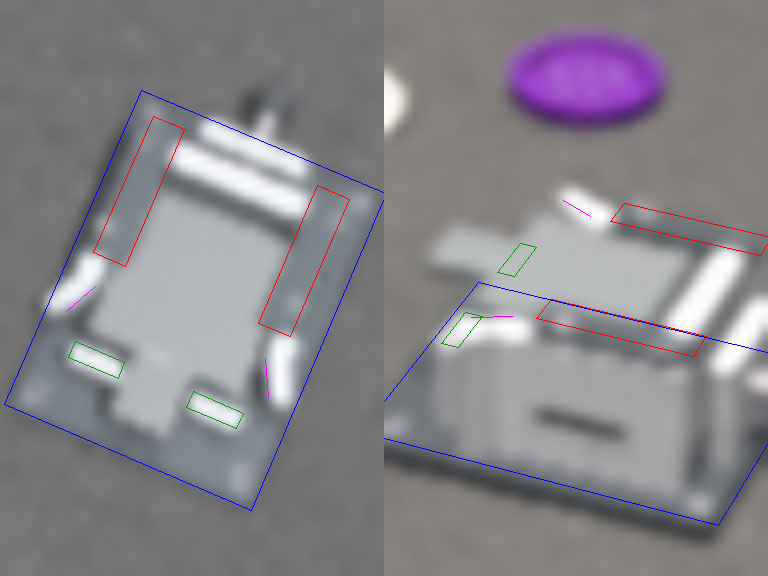

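The model overlay matches to about 1–2 mm, giving home ≈ (0.535, 0.0425) and yaw ≈ -0.39. I'll use tool yaw 1.18, so that tool y is magazine x and tool x is magazine y. First I turn the tool.

```bash
cat >> h.py <<'E'
HOME=np.array([.535,.0425]);YAW=-.39
def mag(x,y=0):
    c,s_=np.cos(YAW),np.sin(YAW);return HOME+[c*x-s_*y,s_*x+c*y]
def go(xy,z,yaw=YAW+np.pi/2,show=True):
    "tool-frame shift from measured pose to the goal"
    from scipy.spatial.transform import Rotation as Q
    st=robot.state();R=Q.from_euler("xyz",st["tool_rot"]).as_matrix()
    d=R.T@(np.r_[xy,z]-st["tcp_pos"]);print("t",round(st["t"],2),"shift",d.round(4),"turn",round(-(yaw-st["tool_rot"][2]),3),"force",np.round(st["force"],1),"open",round(st["opening"],4))
def inmag():
    st=robot.state();d=st["tcp_pos"][:2]-HOME;c,s_=np.cos(YAW),np.sin(YAW)
    F=st["force"];print("mag xyz mm",np.round(1e3*np.r_[d@[c,s_],d@[-s_,c],st["tcp_pos"][2]],1),"F mag",np.round([F[:2]@[c,s_],F[:2]@[-s_,c],F[2]],1))
E
python3 -m jog '[0.091,0,0,0,-0.153,0.091,0,0,0,-0.153,0.091,0,0,0,-0.153,0.091,0,0,0,-0.153,0.091,0,0,0,-0.153]' 25
python3 -c "
from h import *
go([.4583,-.2115],.05)"
```

```text
t: 1.92
tcp_pos: [0.2328, -0.5258, 0.214]
tool_rot: [3.141, 0.0, 1.187]
force: [0.6, -0.6, 0.2]
opening: 0.0911
finger_force: 0.0
t 1.93 shift [0.3759 0.0913 0.164 ] turn 0.006 force [ 0.6 -0.6  0.2] open 0.0911
```

```bash
python3 -m jog '[0.091,0.047,0.0114,0.0205,0.006,0.091,0.047,0.0114,0.0205,0,0.091,0.047,0.0114,0.0205,0,0.091,0.047,0.0114,0.0205,0,0.091,0.047,0.0114,0.0205,0,0.091,0.047,0.0114,0.0205,0,0.091,0.047,0.0114,0.0205,0,0.091,0.047,0.0114,0.0205,0,0.091,0,0,0,0]'
python3 - <<'E'
from h import *
go([.4583,-.2115],.004)
ims=[]
for c in("top","side"):
    s=robot.snapshot(c);u=pix(s,[.4583,-.2115,.03])[0].astype(int)
    ims.append(cv2.resize(s["img"][u[1]-30:u[1]+30,u[0]-32:u[0]+32],None,fx=6,fy=6,interpolation=cv2.INTER_CUBIC))
cv2.imwrite("pics/g1.png",np.hstack(ims))
E
```

```text
t: 3.05
tcp_pos: [0.462, -0.2111, 0.0486]
tool_rot: [-3.139, -0.0, 1.18]
force: [-0.3, -0.2, -0.5]
opening: 0.0911
finger_force: 0.0
t 3.05 shift [-0.0018 -0.0032  0.0446] turn -0.0 force [-0.3 -0.2 -0.5] open 0.0911
```

View pics/g1.png

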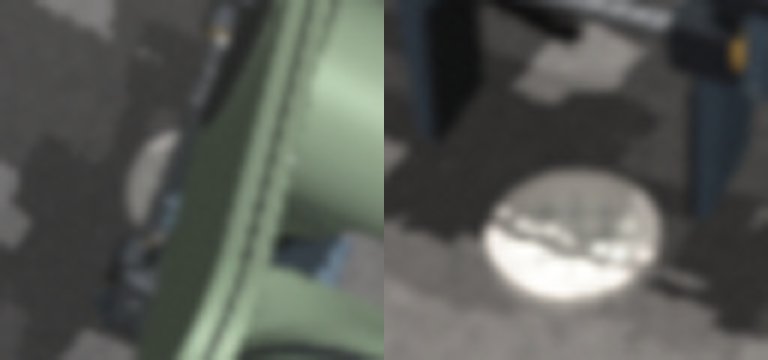

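The two fingers straddle the white cassette, which is at crop (572,238) in the side view. I descend and close.

```bash
python3 -m jog '[0.091,-0.001,-0.002,0.03,0,0.091,0,0,0.015,0,0.055,0,0,0,0,0.055,0,0,0,0,0.055,0,0,0,0,0.055,0,0,0,0]' 25
python3 -c "
from h import *
go([.4583,-.2115],.004);print(robot.state()['finger_force'])"
```

```text
t: 3.9
tcp_pos: [0.4595, -0.2141, 0.0057]
tool_rot: [3.14, 0.0, 1.176]
force: [-0.5, -0.1, 2.3]
opening: 0.0591
finger_force: 25.0
t 3.9 shift [ 0.0019 -0.0022  0.0017] turn -0.005 force [-0.5 -0.1  2.3] open 0.0591
25.002413392066956
```

```bash
python3 -m jog '[0.055,0,0,-0.05,0,0.055,0,0,-0.05,0,0.055,0,0,0,0]'
python3 -c "
from h import *
go(mag(-.023,-.0019),.08)"
```

```text
t: 4.28
tcp_pos: [0.4619, -0.2151, 0.1089]
tool_rot: [3.132, 0.001, 1.176]
force: [-0.1, 0.6, -1.6]
opening: 0.0587
finger_force: 25.0
t 4.28 shift [ 0.2639 -0.0549  0.0282] turn -0.005 force [-0.1  0.6 -1.6] open 0.0587
```

```bash
python3 -m jog '[0.055,0.044,-0.009,0,0,0.055,0.044,-0.009,0,0,0.055,0.044,-0.009,0,0,0.055,0.044,-0.009,0,0,0.055,0.044,-0.009,0,0,0.055,0.044,-0.009,0.014,-0.005,0.055,0,0,0.014,0,0.055,0,0,0,0]'
python3 - <<'E'
from h import *
go(mag(-.023,-.0019),.064);inmag()
s=robot.snapshot("side");u=pix(s,[.53,.043,.06])[0].astype(int)
cv2.imwrite("pics/p1.png",cv2.resize(s["img"][u[1]-36:u[1]+36,u[0]-48:u[0]+48],None,fx=7,fy=7,interpolation=cv2.INTER_CUBIC))
E
```

```text
t: 5.28
tcp_pos: [0.509, 0.0503, 0.0749]
tool_rot: [-3.137, 0.003, 1.182]
force: [0.2, -0.8, -0.2]
opening: 0.0588
finger_force: 25.0
t 5.28 shift [0.0008 0.004  0.0109] turn 0.001 force [ 0.2 -0.8 -0.2] open 0.0588
mag xyz mm [-27.   -2.7  74.9] F mag [ 0.5 -0.6 -0.2]
```

View pics/p1.png

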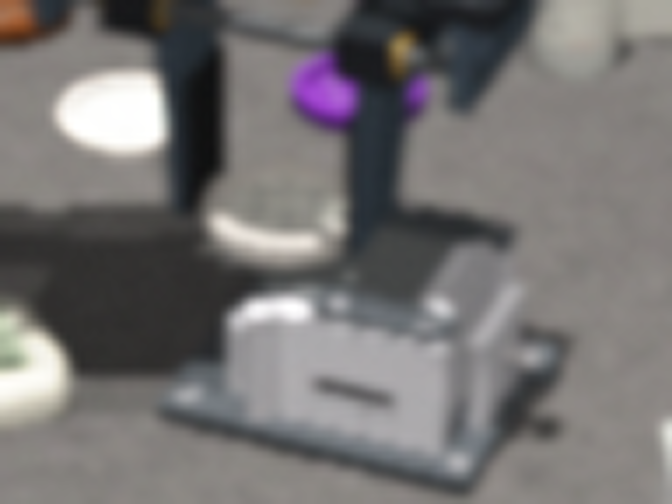

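The cassette is held level at crop (275,220), above the front of the magazine. I lower it and release.

```bash
python3 -m jog '[0.055,0.001,0.004,0.006,0,0.055,0,0,0.005,0,0.055,0,0,0,0]'
python3 -c "
from h import *
go(mag(-.023,-.0019),.064);inmag()"
```

```text
t: 5.7
tcp_pos: [0.5147, 0.0495, 0.0656]
tool_rot: [-3.141, 0.0, 1.18]
force: [-0.1, -0.4, -0.1]
opening: 0.059
finger_force: 25.0
t 5.7 shift [-0.0006 -0.0016  0.0016] turn -0.001 force [-0.1 -0.4 -0.1] open 0.059
mag xyz mm [-21.4  -1.3  65.6] F mag [ 0.1 -0.4 -0.1]
```

```bash
python3 -m jog '[0.055,0,-0.001,0.002,0,0.055,0,0,0,0,0.075,0,0,0,0,0.075,0,0,0,0,0.075,0,0,-0.025,0,0.0,0.002,0.003,0,0,0.0,0,0,0,0,0.0,0,0,0,0,0.0,0,0,0,0]'
python3 - <<'E'
from h import *
inmag()
ims=[]
for c in("side","top"):
    s=robot.snapshot(c);u=pix(s,[.52,.043,.06])[0].astype(int)
    for r in robot.silhouettes("cassette_a",s):
        w=world(s,[r["at"]],.063)[0]
        if np.hypot(*(w[:2]-HOME))<.06:
            cn=max(cv2.findContours(r["mask"].astype(np.uint8),0,1)[0],key=len)[:,0]
            print(c,r["conf"],w,cv2.fitEllipse(np.float32(world(s,cn,.067)[:,:2]*1e3)),mag(-.023))
    ims.append(cv2.resize(s["img"][u[1]-32:u[1]+32,u[0]-32:u[0]+32],None,fx=6,fy=6,interpolation=cv2.INTER_CUBIC))
cv2.imwrite("pics/l1.png",np.hstack(ims))
E
```

```text
t: 6.82
tcp_pos: [0.5172, 0.0511, 0.0883]
tool_rot: [-3.14, 0.001, 1.181]
force: [-0.3, 0.7, 0.3]
opening: 0.038
finger_force: 0.0
mag xyz mm [-19.7   1.1  88.3] F mag [-0.6  0.5  0.3]
side 0.49 [0.50993546 0.06670758 0.063     ] ((511.1161193847656, 45.696044921875), (57.536521911621094, 68.10926055908203), 7.801229953765869) [0.51372709 0.05124433]
```

View pics/l1.png

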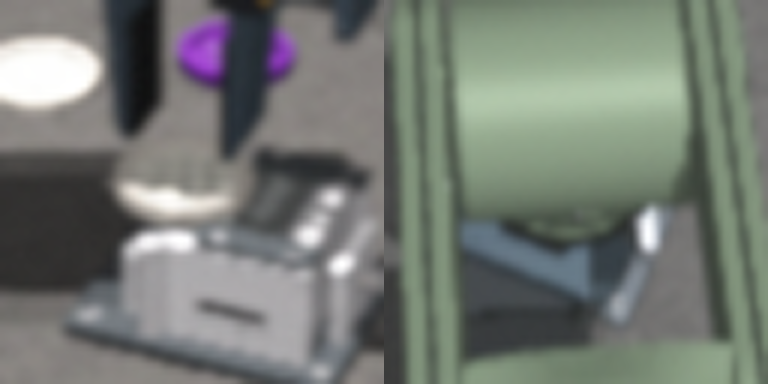

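The cassette lies on the follower in front of the lips, at side crop (183,182). The fingers are still closing. Next I press down on the recess floor.

```bash
python3 -m jog '[0,0,0,0,0,0,0,0,0,0,0,-0.001,0,0.015,0,0,0,0,0.006,0,0,0,0,0.005,0,0,0,0,0.003,0,0,0,0,0,0]'
python3 -c "
from h import *
inmag();print(robot.state()['opening'])"
```

```text
t: 7.9
tcp_pos: [0.5169, 0.0502, 0.0599]
tool_rot: [-3.141, 0.0, 1.181]
force: [-2.1, 0.1, 3.3]
opening: 0.0008
finger_force: 1.7
mag xyz mm [-19.7   0.2  59.9] F mag [-2.  -0.7  3.3]
0.0007929956475542919
```

```bash
python3 -m jog '[0,0,0,0.004,0,0,0,0,0.003,0,0,0,0,0.0025,0,0,0,0,0,0,0,0,0,0,0]'
python3 -c "
from h import *
inmag()"
```

```text
t: 8.52
tcp_pos: [0.5174, 0.0502, 0.0506]
tool_rot: [3.141, -0.0, 1.181]
force: [-1.1, 1.0, 5.4]
opening: 0.0006
finger_force: 2.5
mag xyz mm [-19.2   0.5  50.6] F mag [-1.4  0.5  5.4]
```

```bash
python3 -m jog '[0,0,0.005,0.0005,0,0,0,0.005,0,0,0,0,0.005,0,0,0,0,0,0,0]'
python3 -c "
from h import *
inmag()"
python3 -m jog '[0,0,0.004,0,0,0,0,0.004,0,0,0,0,0,0,0]'
python3 -c "
from h import *
inmag()"
```

```text
t: 9.02
tcp_pos: [0.5318, 0.0444, 0.0501]
tool_rot: [3.141, -0.0, 1.181]
force: [-1.7, 0.0, 4.5]
opening: 0.0004
finger_force: 2.5
mag xyz mm [-3.7  0.5 50.1] F mag [-1.6 -0.6  4.5]
t: 9.4
tcp_pos: [0.5389, 0.0414, 0.05]
tool_rot: [3.141, -0.0, 1.181]
force: [-2.5, 0.5, 5.1]
opening: 0.0005
finger_force: 2.5
mag xyz mm [ 4.   0.5 50. ] F mag [-2.5 -0.5  5.1]
```

```bash
for i in 1 2; do python3 -m jog '[0,0,0.002,0,0,0,0,0,0,0]' >/dev/null
python3 -c "
from h import *
inmag()"; done
```

```text
mag xyz mm [ 5.7  0.5 50. ] F mag [-2.7  0.1  5. ]
mag xyz mm [ 7.6  0.4 49.9] F mag [-2.4  0.5  5.1]
```

```bash
python3 -m jog '[0,0,0.002,0,0,0,0,0,0,0]' >/dev/null
python3 -c "
from h import *
inmag()"
```

```text
mag xyz mm [ 9.6  0.4 50. ] F mag [-2.5 -0.1  4.8]
```

```bash
for i in 1 2; do python3 -m jog '[0,0,0.0015,0,0,0,0,0,0,0]' >/dev/null
python3 -c "
from h import *
inmag()"; done
```

```text
mag xyz mm [10.7  0.4 49.9] F mag [-3.5  0.3  4.7]
mag xyz mm [12.2  0.4 49.9] F mag [-3.5 -0.3  5.2]
```

```bash
for i in 1 2; do python3 -m jog '[0,0,0.0015,0,0,0,0,0,0,0]' >/dev/null
python3 -c "
from h import *
inmag()"; done
```

```text
mag xyz mm [13.4  0.4 49.9] F mag [-3.  -0.1  6. ]
mag xyz mm [14.1  0.3 49.8] F mag [-5.1  1.3  5.8]
```

```bash
for i in 1 2; do python3 -m jog '[0,0,0.0015,0,0,0,0,0,0,0]' >/dev/null
python3 -c "
from h import *
inmag()"; done
```

```text
mag xyz mm [14.6  0.3 49.7] F mag [-6.9  0.8  7. ]
mag xyz mm [15.1  0.2 49.5] F mag [-8.2  0.8  8.7]
```

```bash
python3 -m jog '[0,0,0.003,0,0,0,0,0,0,0]' >/dev/null
python3 -c "
from h import *
inmag()"
python3 -m jog '[0,0,0,-0.003,0,0,0,0,-0.004,0,0,0,-0.004,-0.012,0,0,0,-0.02,-0.05,0,0.03,-0.02,-0.06,-0.01,0,0.091,0.05,-0.03,0,0,0.091,0.06,0,0,0,0.091,0.06,0,0,0,0.091,0,0,0,0]'
python3 - <<'E'
from h import *
go([.442,.2365],.06)
ims=[]
for c in("side","top"):
    s=robot.snapshot(c);u=pix(s,[.535,.043,.06])[0].astype(int)
    for r in robot.silhouettes("cassette_a",s):
        if s["img"][r["mask"]].mean(0).min()<190: continue
        ys,xs=np.nonzero(r["mask"]);w=world(s,np.c_[xs,ys]);z=np.median(w[:,2])
        cn=max(cv2.findContours(r["mask"].astype(np.uint8),0,1)[0],key=len)[:,0]
        print(c,round(r["conf"],2),np.round(z,4),cv2.fitEllipse(np.float32(world(s,cn,.057 if z>.03 else .008)[:,:2]*1e3)))
    ims.append(cv2.resize(s["img"][u[1]-32:u[1]+32,u[0]-32:u[0]+32],None,fx=6,fy=6,interpolation=cv2.INTER_CUBIC))
cv2.imwrite("pics/h1.png",np.hstack(ims))
E
```

```text
mag xyz mm [16.7 -0.2 49.3] F mag [-11.3   1.4  10.5]
t: 13.02
tcp_pos: [0.5107, 0.2202, 0.1293]
tool_rot: [3.138, -0.003, 1.185]
force: [-0.1, -0.9, 0.3]
opening: 0.0477
finger_force: 0.0
t 13.03 shift [-0.011 -0.07   0.069] turn 0.004 force [-0.1 -0.9  0.3] open 0.0477
side 0.73 0.0538 ((539.1845703125, 41.770164489746094), (44.86119842529297, 58.6534423828125), 84.12968444824219)
top 0.69 0.0538 ((543.7371826171875, 40.449241638183594), (52.36473083496094, 54.157798767089844), 83.03914642333984)
```

View pics/h1.png

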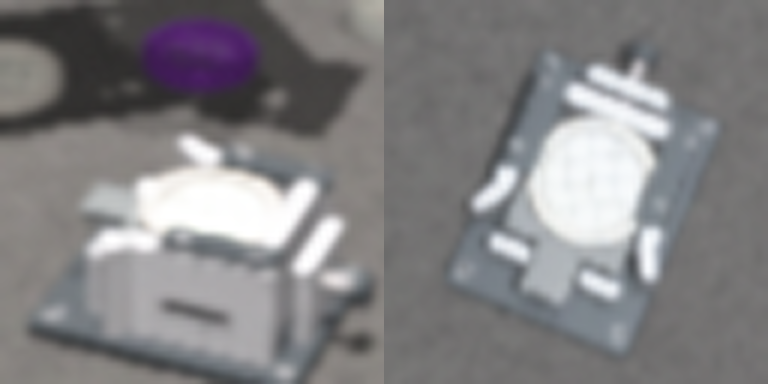

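The first cassette is home under the lips and against the back stop, centred at top crop (593,181), about 9 mm behind magazine_home. Now I fetch the second one.

```bash
python3 -m jog '[0.091,-0.0055,-0.035,0.01,0.004,0.091,-0.0055,-0.035,0.01,0,0.091,0,0,0,0,0.091,0,0,0,0,0.091,0,0,0.02,0,0.091,0,0,0,0]'
python3 -c "
from h import *
go([.442,.2365],.004)"
```

```text
t: 13.98
tcp_pos: [0.4397, 0.2323, 0.0881]
tool_rot: [-3.141, 0.001, 1.175]
force: [-0.1, 0.4, -0.1]
opening: 0.0907
finger_force: 0.0
t 13.97 shift [0.0048 0.0006 0.0841] turn -0.005 force [-0.1  0.4 -0.1] open 0.0907
```

```bash
python3 -m jog '[0.091,0.004,0,0.04,-0.005,0.091,0,0,0.03,0,0.091,0,0,0.012,0,0.091,0,0,0,0]'
python3 -c "
from h import *
go([.442,.2365],.004)"
python3 -m jog '[0.055,0,0,0,0,0.055,0,0,0,0,0.055,0,0,0,0,0.055,0,0,0,0]'
python3 -c "
from h import *
go([.442,.2365],.004)"
```

```text
t: 14.48
tcp_pos: [0.4414, 0.2368, 0.0067]
tool_rot: [-3.142, 0.0, 1.181]
force: [-0.3, 0.4, 0.0]
opening: 0.091
finger_force: 0.0
t 14.47 shift [-0.      0.0007  0.0027] turn 0.001 force [-0.3  0.4  0. ] open 0.091
t: 14.98
tcp_pos: [0.4412, 0.237, 0.0072]
tool_rot: [3.141, -0.001, 1.182]
force: [-0.5, 0.2, 3.1]
opening: 0.0579
finger_force: 25.0
t 14.97 shift [-0.0002  0.0009  0.0032] turn 0.001 force [-0.5  0.2  3.1] open 0.0579
```

Only the upper 3 mm is gripped, so I'll regrip a bit lower.

```bash
python3 -m jog '[0.075,0,0,0,0,0.075,0,0,0.003,0,0.075,0,0,0,0,0.055,0,0,0,0,0.055,0,0,0,0,0.055,0,0,0,0]'
python3 -c "
from h import *
go([.442,.2365],.004)"
python3 -m jog '[0.055,0,0,-0.04,0,0.055,0,0,-0.05,0,0.055,0,0,0,0]'
python3 -c "
from h import *
go(mag(-.019,0),.09)"
```

```text
t: 15.72
tcp_pos: [0.4409, 0.2368, 0.0036]
tool_rot: [-3.142, 0.0, 1.182]
force: [0.6, -0.7, -0.2]
opening: 0.0593
finger_force: 25.0
t 15.72 shift [ 0.0001  0.0012 -0.0004] turn 0.001 force [ 0.6 -0.7 -0.2] open 0.0593
t: 16.1
tcp_pos: [0.4435, 0.2382, 0.0973]
tool_rot: [3.136, -0.007, 1.182]
force: [0.8, -0.7, 0.2]
opening: 0.0589
finger_force: 25.0
t 16.1 shift [-0.1464  0.1399  0.0071] turn 0.001 force [ 0.8 -0.7  0.2] open 0.0589
```

```bash
python3 -m jog '[0.055,-0.036,0.035,0,0,0.055,-0.036,0.035,0,0,0.055,-0.036,0.035,0,0,0.055,-0.036,0.035,0,0,0.055,0,0,0.015,0,0.055,0,0,0,0,0.055,0,0,0,0]'
python3 -c "
from h import *
go(mag(-.019,0),.063);inmag()"
```

```text
t: 16.98
tcp_pos: [0.515, 0.0515, 0.0782]
tool_rot: [-3.14, 0.0, 1.183]
force: [-0.5, 0.1, 0.7]
opening: 0.059
finger_force: 25.0
t 16.98 shift [-0.0008  0.0029  0.0152] turn 0.002 force [-0.5  0.1  0.7] open 0.059
mag xyz mm [-21.9   0.8  78.2] F mag [-0.5 -0.1  0.7]
```

```bash
python3 -m jog '[0.055,-0.0008,0.003,0.008,0.002,0.055,0,0,0.006,0,0.055,0,0,0.002,0,0.055,0,0,0,0,0.055,0,0,0,0]'
python3 -c "
from h import *
go(mag(-.019,0),.063);inmag()"
```

```text
t: 17.6
tcp_pos: [0.5186, 0.0492, 0.0634]
tool_rot: [3.141, -0.001, 1.18]
force: [-0.4, 1.3, 5.0]
opening: 0.0592
finger_force: 25.0
t 17.6 shift [ 0.0001 -0.0013  0.0004] turn -0.001 force [-0.4  1.3  5. ] open 0.0592
mag xyz mm [-17.7  -0.1  63.4] F mag [-0.8  1.1  5. ]
```

```bash
python3 -m jog '[0.055,0,-0.001,0,0,0.055,0,0,0,0,0.073,0,0,0,0,0.073,0,0,0,0,0.073,0,0,-0.025,0,0.0,0,0.004,0,0,0,0,0,0,0,0,0,0,0,0,0,0,0,0,0,0,0,0,0,0]'
python3 - <<'E'
from h import *
inmag()
s=robot.snapshot("side");u=pix(s,[.525,.043,.06])[0].astype(int)
cv2.imwrite("pics/l2.png",cv2.resize(s["img"][u[1]-32:u[1]+32,u[0]-36:u[0]+36],None,fx=8,fy=8,interpolation=cv2.INTER_CUBIC))
E
```

```text
t: 18.85
tcp_pos: [0.5208, 0.0475, 0.0874]
tool_rot: [-3.141, 0.0, 1.18]
force: [0.7, -0.1, -0.7]
opening: 0.026
finger_force: 0.0
mag xyz mm [-15.   -0.8  87.4] F mag [ 0.7  0.2 -0.7]
```

View pics/l2.png

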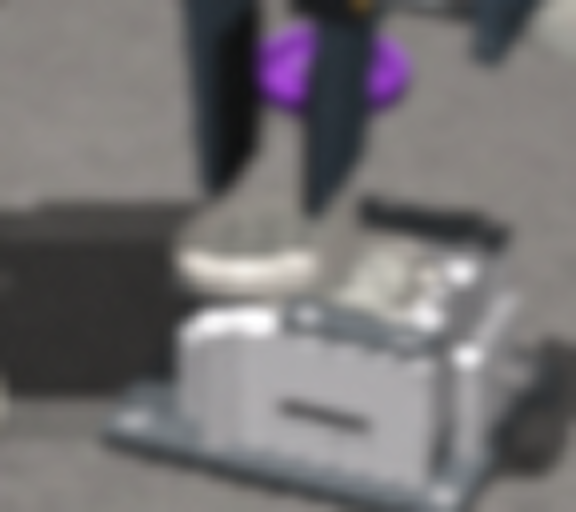

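The second cassette lies flat on the first, at crop (250,255). Now I close the fingers and press.

```bash
python3 -m jog '[0,0,0,0,0,0,0,0,0,0,0,0.001,0,0.016,0,0,0,0,0.006,0,0,0,0,0.004,0,0,0,0,0.003,0,0,0,0,0,0]'
python3 -c "
from h import *
inmag();print(robot.state()['opening'])"
python3 -m jog '[0,0,0,0.003,0,0,0,0,0.003,0,0,0,0,0.0015,0,0,0,0,0,0,0,0,0,0,0]'
python3 -c "
from h import *
inmag()"
```

```text
t: 19.77
tcp_pos: [0.5215, 0.0484, 0.0593]
tool_rot: [3.141, -0.0, 1.18]
force: [-1.5, -0.3, 3.4]
opening: 0.0002
finger_force: 2.0
mag xyz mm [-14.7   0.3  59.3] F mag [-1.3 -0.8  3.4]
0.00024344472149043174
t: 20.4
tcp_pos: [0.5216, 0.0484, 0.052]
tool_rot: [3.141, -0.0, 1.18]
force: [-1.6, -0.5, 6.2]
opening: 0.0004
finger_force: 3.0
mag xyz mm [-14.7   0.4  52. ] F mag [-1.3 -1.1  6.2]
```

```bash
python3 -m jog '[0,0,0,0.0018,0,0,0,0,0,0,0,0,0.004,0,0,0,0,0.004,0,0,0,0,0.004,0,0,0,0,0,0,0]'
python3 -c "
from h import *
inmag()"
python3 -m jog '[0,0,0.004,0,0,0,0,0.004,0,0,0,0,0.003,0,0,0,0,0,0,0]'
python3 -c "
from h import *
inmag()"
```

```text
t: 21.15
tcp_pos: [0.5325, 0.044, 0.0503]
tool_rot: [-3.141, -0.0, 1.179]
force: [-1.4, 0.4, 6.8]
opening: 0.0004
finger_force: 3.5
mag xyz mm [-2.9  0.5 50.3] F mag [-1.5 -0.2  6.8]
t: 21.65
tcp_pos: [0.5425, 0.0399, 0.0502]
tool_rot: [-3.141, -0.0, 1.179]
force: [-2.7, 1.2, 7.6]
opening: 0.0006
finger_force: 3.5
mag xyz mm [ 8.   0.4 50.2] F mag [-3.   0.   7.6]
```

```bash
python3 -m jog '[0,0,0.002,0,0,0,0,0.002,0,0,0,0,0,0,0]' >/dev/null
python3 -c "
from h import *
inmag()"
for i in 1 2; do python3 -m jog '[0,0,0.0015,0,0,0,0,0,0,0]' >/dev/null
python3 -c "
from h import *
inmag()"; done
```

```text
mag xyz mm [11.7  0.4 50.2] F mag [-3.   0.1  7.5]
mag xyz mm [12.4  0.4 50.2] F mag [-5.   0.8  8.7]
mag xyz mm [13.6  0.3 50.1] F mag [-6.3  0.5  9. ]
```

```bash
for i in 1 2 3; do python3 -m jog '[0,0,0.0015,0,0,0,0,0,0,0]' >/dev/null
python3 -c "
from h import *
inmag()"; done
```

```text
mag xyz mm [14.7  0.3 50.1] F mag [-6.6 -0.6  9.2]
mag xyz mm [15.2  0.3 50. ] F mag [-9.7  0.1  9.6]
mag xyz mm [15.6  0.2 49.9] F mag [-10.3   1.5  11.6]
```

```bash
python3 -m jog '[0,0,0.002,0,0,0,0,0,0,0]' >/dev/null
python3 -c "
from h import *
inmag()"
python3 -m jog '[0,0,0,-0.003,0,0,0,0,-0.004,0,0,0,-0.004,-0.012,0,0,0,-0.02,-0.05,0,0,0.02,-0.06,-0.01,0,0,0.06,0,0,0,0,0.06,0,0,0,0,0.06,0,0,0,0,0,0,0,0,0,0,0,0,0]'
python3 - <<'E'
from h import *
ims=[]
for c in("side","top"):
    s=robot.snapshot(c);u=pix(s,[.535,.043,.06])[0].astype(int)
    for r in robot.silhouettes("cassette_a",s):
        if s["img"][r["mask"]].mean(0).min()<190: continue
        ys,xs=np.nonzero(r["mask"]);w=world(s,np.c_[xs,ys]);z=np.median(w[:,2])
        cn=max(cv2.findContours(r["mask"].astype(np.uint8),0,1)[0],key=len)[:,0]
        print(c,round(r["conf"],2),np.round(z,4),cv2.fitEllipse(np.float32(world(s,cn,.057)[:,:2]*1e3)))
    ims.append(cv2.resize(s["img"][u[1]-32:u[1]+32,u[0]-32:u[0]+32],None,fx=6,fy=6,interpolation=cv2.INTER_CUBIC))
cv2.imwrite("pics/h2.png",np.hstack(ims))
E
```

```text
mag xyz mm [16.4  0.1 49.6] F mag [-12.8   1.8  11.5]
t: 24.78
tcp_pos: [0.5547, 0.25, 0.1283]
tool_rot: [3.141, 0.001, 1.18]
force: [0.5, 0.1, 0.1]
opening: 0.0005
finger_force: 0.0
side 0.64 0.054 ((541.0965576171875, 40.65251922607422), (47.061767578125, 59.26688766479492), 76.7037353515625)
top 0.61 0.0542 ((542.8182373046875, 38.37348937988281), (53.482391357421875, 60.623016357421875), 58.969417572021484)
```

View pics/h2.png

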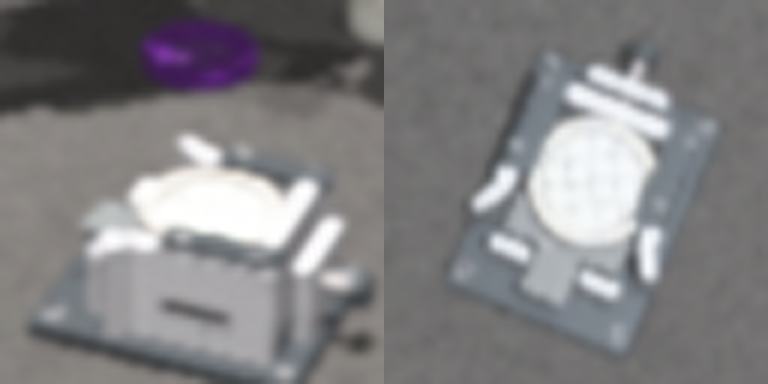

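The second cassette sits flush under the lips and against the back stop, at top crop (593,181), the same place as the first. The tongue is lower than before, and nothing is touching the robot. I'm handing the job in.

```bash
python3 -c "
from rig import robot
print(robot.close_job())"
```

```text
the job is handed in; nothing more can be done
None
```

Both cassettes are loaded recess up, one on the other, flat under the lips and pressed against the back stop with about 11–13 N. The job was handed in at about 25 s; no verdict came back.

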